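Lay the torch in its bench stand and latch the keeper

ROBOT

A 6-joint arm with a two-finger parallel gripper is mounted at the origin on the work surface. World frame = base frame: x ahead of the robot, y to its left, z up, the work surface at z = 0. Lengths are in m, angles in degrees, forces in N, time in s.
With the tool pointing down it reaches from about 0.3 to 0.75 m from the base axis. Payload 8.5 kg.
Tool frame: the origin (TCP) lies midway between the tips of the shut fingers; the grasp point (between the pads) lies 19 mm behind it; z points along the fingers, y is the line along which they close (so a half turn about z gives the same grasp; the last joint's range is limited). The gripper opens to 85 mm and grips with 20 to 120 N. Pads are 22 mm wide; open, the fingers measure 114 mm over their backs; the gripper's body (76 mm by 85 mm) begins 54 mm behind the grasp point. The pads swing forward as they close: fully open they stand 13 mm farther back than shut.
Start: joints at [54.929, 21.807, 74.336, -0, 83.858, -12.336], TCP at [0.213, 0.507, 0.231] pointing down, gripper open.
Joint ranges: [-178.18, 178.18], [-50.72, 133.34], [12.68, 142.11], [-81.47, 261.47], [9.98, 163.14], [-165.26, 165.26]. Speed limits (degrees/s): [136.94, 136.94, 180, 180, 180, 180].

INTERFACE

Orientations are given as a 3x3 rotation matrix whose columns are the frame's x, y, z axes.
In Python, from rig import env gives the robot as it stands. The module is installed in compiled form; this text tells all that it offers.
- The arm moves only by the tool jog_arm, never from a script. Its argument "targets" is a list of rows, each a list of 6 numbers: the shift along the tool's x, y, z in cm, then the turn, a rotation vector about the tool's x, y, z in degrees. A call has 1 to 8 rows; each row is the pose to reach, as a shift and turn from the pose commanded when the call began, along the tool's axes at that moment; what a row does not reach only later rows make up. A row lasts 1/12 s, in which the tool goes at most 41.7 mm and 7.16 degrees, less where a joint would pass 70% of its speed; a pose out of reach is approached as far as the arm can. A call with a gripper value outside its range is refused whole. "hand" is the opening, from 0 (shut) to 1 (fully open), set as the call begins (left out, the last holds). The fingers move at their own pace and stop on an object; "newtons" is the grip in N (left out, the last holds). Time passes only in rows, so rows that repeat a pose let the fingers close. It gives the time, the measured TCP pose, the force, the opening and the grip force at its end, in the units of the state.
- env.observe(): the state, without advancing time (a new reading comes with each control period).
- env.get_image(name): name is "scene" or "top" or "wrist"; returns a dict with "frame" (400x640x3 uint8, red, green, blue), "depth" (400x640 float32, m along the optical axis (not along the pixel's ray), 0 where there is no reading), "fovy" (degrees; the focal length in pixels is half the picture's height over the tangent of half this angle, whatever the lens; pixels are square), "cx", "cy" (the principal point, pixels), "k1" (the pictures are not rectified: a ray, as slopes to the right and down, at radius r is drawn at 1 + k1 r^2 times it, then the intrinsics apply), "cam_to_world" (4x4, takes a point from camera to world coordinates). Camera axes: x right, y down, z forward; pixel columns grow to the right and rows downward; lengths in m; the calibration is good to about 2 mm. A picture is of the moment at which its call begins.
- env.close_job(): hands the job in; it is judged then, once.
Trained networks look in the newest picture that a camera, given by its name, has taken for a name from the list of things; names that differ only in an ending like _2 or _b are one class to them, and where a whole thing is asked for, a point or a joint stands for the part that bears it (a point fixed in the world has none). Each returns a list of dicts, best first, with "score" (0 to 1); they miss things now and then, are a little off and sometimes report something else, mostly with a low value. They report only what shows in the picture. A call takes as long as a camera call. They do not tell look-alikes from the thing itself.
- env.regions_of(camera, target): "pixels" (400x640 bool, what is visible of it) and "point" ([row, column] in pixels, amid what is visible of it).
The state is a dict: "time_s": time; "q": joint angles; "qvel": joint speeds; "joint_efforts": joint torques, N m; "position": TCP position; "tool_rot": TCP orientation; "ft_force": force on the tool from outside, world axes, zero at the start; "wrist_torque": the same for the moment, N m; "grip_width": finger opening in m; "gripper_force": force on a finger pad.
Only numpy, scipy, OpenCV 4.12 (cv2) and the standard library are available. Lean on these libraries where they do the work, as an engineer would, in place of code of your own. Each camera call takes 0.05 s, during which the arm holds its last target. There are 200 camera calls.

TASK

Put the standing torch away: lay it on its side in the sloping grey cradle, lens end down against the cradle's end stop, lowering it in by hand rather than dropping it. Then swing the steel keeper bar down over its barrel until it snaps fully home in its catch, and leave the other things on the bench where they are.

Things in the scene. Friction and masses are not known exactly. Their poses are not given: they have to be found in the camera images.
- torch: dark metal torch, 165 mm long, about 0.2 kg, standing on its wide lens end. Head of diameter 50 mm for 34 mm from the lens face, tapering to the round barrel of diameter 34 mm, which runs from 50 mm to the tail. Origin: centre of the lens face; z runs along the axis to the tail. Centre of mass about 66 mm from the lens face.
- torch_tail (a point): centre of the torch's tail end, 165 mm from the lens face
- stand: the stand's base plate, 165 x 150 x 12 mm, bolted down. Origin on the bench, 75 mm horizontally from the saddle's origin towards the tail; x level in the tail direction, y towards the hinge; the plate spans x -100 to 65 mm
- saddle: sloping cradle of the grey plastic stand, fixed. Origin: where the laid torch's lens face centre goes, on the face of the end stop, 55 mm above the bench; x: axis of the laid torch towards its tail, rising 15 degrees; y: level, towards the keeper's hinge; z: square to both, up. End stop: plate in the plane x = 0, 60 mm wide, z -44 to +12 mm. Beyond x = 84 mm the barrel overhangs freely.
- head_block (a point): middle of the 90-degree V-block for the head, on the laid torch's axis: x 8 to 24 mm in the saddle's frame, plates reaching out to y +-34 mm at z -5 mm
- barrel_block (a point): middle of the 90-degree V-block for the barrel, on the laid torch's axis: x 72 to 84 mm in the saddle's frame, plates reaching out to y +-27 mm at z -1 mm
- catch (a point): nose of the keeper's sprung catch, on a column 22 mm wide (along the saddle's x) at y -62 to -74 mm, whose top is at z 38 mm in the saddle's frame. The shut bar's free end sits under this nose.
- keeper (a joint): hinge angle of the steel keeper bar: 0 is shut (flat across the barrel, 1.5 mm above it, pointing along the saddle's -y), growing as it opens; 1.57 is square up from the cradle, at most 2.1 leaning outwards. Axis along the saddle's x through point keeper_hinge. A stiff hinge: it stays where it is left. The catch is passed at about 0.07 rad, with about 6 N at the grip.
- keeper_hinge (a point): the keeper's hinge: at x 59, y 46, z 22.5 mm in the saddle's frame. Its axes turn with the bar: x along the hinge, the steel bar (14 mm wide, 8 mm thick, 98 mm long) runs along its -y, and z points to the bar's outer face (up when shut).
- keeper_grip (a point): on the keeper's white grip post, which stands 42 mm out of the bar's outer face and is 14 mm wide along the hinge axis, 12 mm the other way. The point lies on its centreline, 80 mm along the bar from the hinge, 32 mm out from the bar's middle, 14 mm short of the post's end; axes as point keeper_hinge.
- mug: white mug, 90 mm tall, 80 mm across, bystander; origin: centre of its underside
- jar: clear jar with black cap, 85 mm tall, 60 mm across, bystander; origin: centre of its underside
- tape: cardboard-brown roll of tape lying flat, 100 mm across, 45 mm tall, bystander; origin: centre of its underside
- screwdriver: screwdriver lying beside the stand, 190 mm long, bystander; lies along its x
- battery: black tool battery, 110 x 70 x 65 mm, bystander; origin: centre of its underside
- parts_tray: white open parts tray, 100 x 170 x 40 mm, bystander; origin: centre of its underside
- glue_sticks: bundle of three pale glue sticks, 160 mm long, bystander; lies along its x
Things that resemble listed ones, but are neither listed nor needed, are in the scene too. Leave any red look-alike of the stand alone.

How it is judged (in metres and radians):
On the way, in this order (a step that is already met when the one before it is completed fails the run):
1. the torch lies low in the cradle (within 12 mm of its seat) while the fingers still hold it (x of torch in the frame of saddle between -0.006 and 0.025 m and y of torch in the frame of saddle between -0.012 and 0.012 m and z of torch in the frame of saddle between -0.008 and 0.012 m and y of torch_tail in the frame of saddle between -0.02 and 0.02 m and z of torch_tail in the frame of saddle between -0.02 and 0.02 m and x of torch_tail in the frame of saddle above 0.15 m and contact force between the fingers and torch above 0.5 N), for 0.05 s.
2. the keeper bar is shut past its catch over the seated torch (x of torch in the frame of saddle between -0.004 and 0.01 m and y of torch in the frame of saddle between -0.004 and 0.004 m and z of torch in the frame of saddle between -0.004 and 0.004 m and y of torch_tail in the frame of saddle between -0.007 and 0.007 m and z of torch_tail in the frame of saddle between -0.007 and 0.007 m and x of torch_tail in the frame of saddle above 0.15 m and value of joint keeper below 0.04 rad), for 0.2 s.
At the end, for the whole second after the job is handed in: The torch lies still in the cradle: lens face within 10 mm of the end stop, centred on the V-blocks' axis within 4 mm at the lens and 7 mm at the tail; the keeper bar is shut past its catch (joint below 0.04 rad) (all of step 2 and linear speed of torch below 0.02 m/s); the robot touches nothing.
It fails at once if the mug, the jar or the tape roll is moved more than 30 mm or tipped over (distance of any of mug, jar, tape from where it was at the start of the episode above 0.03 m or angle between any of mug, jar, tape's own z axis and vertical above 0.6 rad).
It fails at once if the screwdriver, the battery, the parts tray or the glue sticks are moved more than 30 mm (distance of any of screwdriver, battery, parts_tray, glue_sticks from where it was at the start of the episode above 0.03 m).
It also fails if it takes over 61 s, if anything falls off the work surface, if the arm or the gripper's body presses on something with over 40 N, if the wrist force passes 120 N, or if a joint passes its speed limit or range.

## Working session

There is one attempt and no reset: what is moved stays moved. The work goes in short steps, Python scripts to look and compute and a tool call to move; the robot and the scene stay as the last step left them, time stands still between calls to the robot, and variables do not carry over. Pictures are saved under pics/ and viewed, at most 10 in all, crops included, and the job is handed in when it is done.

Besides the shell and the picture viewer there is one more tool, called after ">>>" in YAML: its name, and indented under it one key for each argument. jog_arm: Moves the arm, as the interface text tells. Its arguments: {"type":"object","properties":{"targets":{"type":"array","items":{"type":"array","items":{"type":"number"}}},"hand":{"type":"number"},"newtons":{"type":"number"}},"required":["targets"]}

```bash
mkdir -p pics
cat > h.py <<'E'
import numpy as np, cv2
from rig import env
def cam(n):
    im=env.get_image(n); 
    return im
def K(im):
    f=200/np.tan(np.radians(im["fovy"])/2); return f
def rays(im,px): # px: Nx2 (col,row)
    f=K(im); d=(np.asarray(px,float)-[im["cx"],im["cy"]])/f
    u=d.copy()
    for _ in range(20):
        u=d/(1+im["k1"]*(u**2).sum(1,keepdims=True))
    return np.c_[u,np.ones(len(u))]
def pts(im,px):
    r=rays(im,px); px=np.asarray(px,int)
    z=im["depth"][px[:,1],px[:,0]]; T=np.array(im["cam_to_world"])
    P=(r*z[:,None])@T[:3,:3].T+T[:3,3]; return P,z>0
def proj(im,P):
    T=np.array(im["cam_to_world"]); c=(np.atleast_2d(P)-T[:3,3])@T[:3,:3]
    u=c[:,:2]/c[:,2:]; u=u*(1+im["k1"]*(u**2).sum(1,keepdims=True)); return u*K(im)+[im["cx"],im["cy"]]
def save(im,name): cv2.imwrite("pics/"+name,cv2.cvtColor(np.asarray(im["frame"]),cv2.COLOR_RGB2BGR))
def cloud(im,mask):
    rr,cc=np.nonzero(mask); P,ok=pts(im,np.c_[cc,rr]); return P[ok]
E
cat > a.py <<'E'
from h import *
np.set_printoptions(precision=4,suppress=True)
ims={}
for n in ["scene","top"]:
    im=cam(n); save(im,n+"0.png"); ims[n]=im
    print(n,im["fovy"],im["k1"],np.array(im["cam_to_world"])[:3].tolist())
    for t in ["torch","stand","saddle","keeper","keeper_grip","catch","head_block","mug","jar","tape","screwdriver","battery","parts_tray","glue_sticks"]:
        try: L=env.regions_of(n,t)
        except Exception as e: print(t,e); continue
        for d in L[:3]:
            P=cloud(im,d["pixels"])
            print(t,round(d["score"],2),np.round(d["point"]),d["pixels"].sum(), np.median(P,0) if len(P) else '', P.min(0) if len(P) else '',P.max(0) if len(P) else '')
import pickle; pickle.dump(ims,open("ims.pkl","wb"))
print(env.observe())
E
python3 a.py
```

```text
scene 45.88256083368193 0.04577861281221339 [[-0.15831873855405823, 0.8013111038174029, -0.5769191381134684, 1.1626099994894483], [0.9873477634815342, 0.12319916677941747, -0.09983165456341654, 0.11234851771432786], [-0.008920256199449967, -0.585425042344272, -0.8106774628824607, 1.1069987530560177]]
stand 0.85 [230. 247.] 3033 [ 0.5372 -0.1855  0.014 ] [ 0.3971 -0.2783 -0.0043] [ 0.6198 -0.1115  0.1912]
stand 0.68 [128. 243.] 1926 [ 0.1751 -0.2974  0.0143] [ 0.0708 -0.3941  0.0002] [ 0.2479 -0.2124  0.141 ]
saddle 0.77 [222. 243.] 759 [ 0.5362 -0.1819  0.0636] [ 0.4482 -0.2322  0.0094] [ 0.6198 -0.1278  0.1912]
saddle 0.7 [116. 242.] 748 [ 0.1564 -0.2974  0.0542] [ 0.0014 -0.3607 -0.004 ] [ 0.2194 -0.2348  0.141 ]
saddle 0.7 [219. 429.] 768 [0.471  0.2659 0.0904] [ 0.4416  0.2429 -0.0019] [0.4846 0.2939 0.1714]
keeper 0.6 [107. 241.] 167 [ 0.142  -0.2974  0.0983] [ 0.0922 -0.3294  0.0393] [ 0.2082 -0.2816  0.141 ]
keeper 0.56 [221. 244.] 139 [ 0.5928 -0.1681  0.1745] [ 0.5699 -0.1845  0.0936] [ 0.6198 -0.1583  0.1912]
keeper_grip 0.43 [271. 426.] 1136 [0.613  0.2865 0.0397] [ 0.5376
[... 4304 characters left out ...]
 0.8371 -0.0289  0.0469]
glue_sticks 0.74 [105. 237.] 507 [0.7552 0.2732 0.01  ] [ 0.7266  0.194  -0.0042] [0.7809 0.3503 0.0184]
{'time_s': 1.5, 'q': array([ 54.9282,  21.8085,  74.3342,   0.    ,  83.8573, -12.3355]), 'qvel': array([ 0.0628, -0.0623, -0.0426, -0.0282,  0.0046,  0.0206]), 'joint_efforts': array([  0.0003, -44.8327, -23.1461,  -0.0002,   0.0006,   0.    ]), 'position': array([0.2126, 0.5073, 0.2313]), 'tool_rot': array([[-0.9223,  0.3865, -0.    ],
       [ 0.3865,  0.9223, -0.    ],
       [ 0.    , -0.    , -1.    ]]), 'ft_force': array([-0.0801,  0.2578,  0.1434]), 'wrist_torque': array([ 0.0018, -0.0003, -0.0098]), 'gripper_force': 0.0, 'grip_width': 0.08493192640755527}
```

Run:
```python
import cv2,numpy as np
a=cv2.imread("pics/scene0.png"); b=cv2.imread("pics/top0.png")
c=cv2.resize(a[60:340,170:480],None,fx=2.4,fy=2.1); cv2.imwrite("pics/s1.png",c)
cv2.imwrite("pics/t1.png",cv2.resize(b[130:240,340:450],(600,600),interpolation=cv2.INTER_CUBIC))
```

```text
(no output)
```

View pics/s1.png

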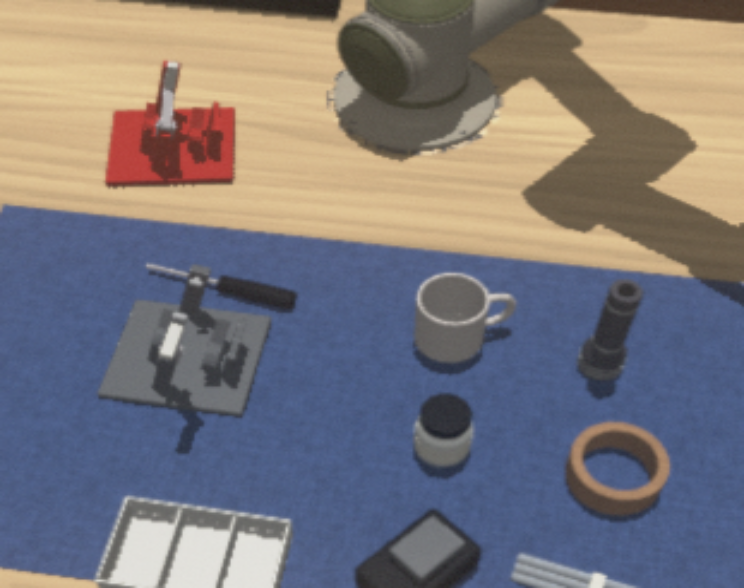

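View pics/t1.png

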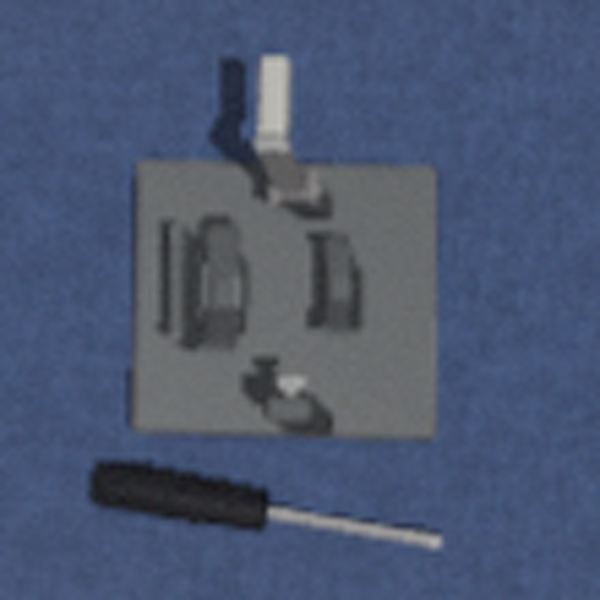

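The scene view (crop) shows the torch standing at about (605, 330) and the grey stand at (185, 355), with a red decoy behind it. In the top crop the end stop is at the left (165, 280), which is world +y. The hinge and upright bar are at the top (285, 180, world +x) and the catch column is at the bottom (295, 400).

```bash
cat > b.py <<'E'
from h import *
import pickle
from scipy.optimize import least_squares
np.set_printoptions(precision=4,suppress=True)
ims=pickle.load(open("ims.pkl","rb"))
rr,cc=np.mgrid[0:400,0:640]; px=np.c_[cc.ravel(),rr.ravel()]
cl={n:pts(im,px) for n,im in ims.items()}
for n in cl:
    P,ok=cl[n]; rgb=np.asarray(ims[n]["frame"]).reshape(-1,3).astype(int)
    # plate: grey (low saturation)
    sat=rgb.max(1)-rgb.min(1)
    m=ok&(abs(P[:,0]-.53)<.12)&(abs(P[:,1]+.19)<.12)&(P[:,2]<.022)&(sat<25)
    m2=m.reshape(400,640).astype(np.uint8); m2=cv2.morphologyEx(m2,cv2.MORPH_CLOSE,np.ones((9,9)))
    m2=cv2.morphologyEx(m2,cv2.MORPH_OPEN,np.ones((5,5)))
    k,lab,st,cen=cv2.connectedComponentsWithStats(m2); i=1+st[1:,4].argmax()
    r,c=np.nonzero(lab==i); 
    # project onto plane z=.012
    R=rays(ims[n],np.c_[c,r]); T=np.array(ims[n]["cam_to_world"]); d=R@T[:3,:3].T; s=(.012-T[2,3])/d[:,2]; Q=T[:3,3]+d*s[:,None]
    print(n,"plate z",np.median(P[m][:,2]),m.sum(),cv2.minAreaRect(Q[:,:2].astype(np.float32)*1000))
    # torch
    t=ok&(abs(P[:,0]-.463)<.06)&(abs(P[:,1]-.27)<.06)&(P[:,2]>.012)
    print("torch",t.sum(),"zmax",np.percentile(P[t][:,2],[50,98,100]))
    tail=t&(P[:,2]>.158); print("tail", tail.sum(),P[tail].mean(0),P[tail].min(0),P[tail].max(0))
    def fit(r,zl,zh):
        A=P[t&(P[:,2]>zl)&(P[:,2]<zh)][:,:2]
        f=least_squares(lambda c:np.hypot(A[:,0]-c[0],A[:,1]-c[1])-r,[.463,.27],loss="soft_l1",f_scale=.001)
        return f.x,len(A),np.sqrt((f.fun**2).mean())
    print("barrel",fit(.017,.06,.155),"head",fit(.025,.015,.033))
    # keeper: points high
    kp=ok&(abs(P[:,0]-.59)<.08)&(abs(P[:,1]+.17)<.05)&(P[:,2]>.09); w=kp&(rgb.min(1)>110)
    for nm,q in (("kp",kp),("white",w)): print(nm,q.sum(),P[q].mean(0),P[q].min(0),P[q].max(0))
    ct=ok&(abs(P[:,0]-.47)<.04)&(abs(P[:,1]+.18)<.06)&(P[:,2]>.05); print("catch",ct.sum(),P[ct].mean(0),P[ct].min(0),P[ct].max(0))
E
python3 b.py
```

```text
scene plate z 0.013067111723569669 2487 ((506.4453125, -191.10452270507812), (179.4361572265625, 213.62344360351562), 81.82231140136719)
torch 735 zmax [0.0979 0.1691 0.1714]
tail 158 [0.4601 0.2684 0.1653] [0.4416 0.2518 0.1581] [0.4747 0.2856 0.1714]
barrel (array([0.4571, 0.2687]), 315, np.float64(0.0011764398508547832)) head (array([0.4571, 0.2687]), 77, np.float64(0.0013636739947804272))
kp 161 [ 0.5919 -0.1696  0.1662] [ 0.5619 -0.2008  0.0912] [ 0.6198 -0.1583  0.1912]
white 134 [ 0.5938 -0.1692  0.1702] [ 0.5619 -0.2008  0.0936] [ 0.6198 -0.1583  0.1912]
catch 207 [ 0.4729 -0.1837  0.0784] [ 0.447 -0.221  0.05 ] [ 0.5099 -0.1273  0.1134]
top plate z 0.011842231135163583 2319 ((509.90948486328125, -185.12158203125), (176.57235717773438, 197.94281005859375), 89.33549499511719)
torch 345 zmax [0.1189 0.1684 0.1705]
tail 132 [0.4588 0.2688 0.1648] [0.4422 0.2523 0.1582] [0.474  0.286  0.1705]
barrel (array([0.4595, 0.2696]), 91, np.float64(0.0005340304363087309)) head (array([0.4595, 0.2721]), 32, np.float64(0.0010483503792100334))
kp 179 [ 0.5846 -0.1726  0.1537] [ 0.5612 -0.1996  0.0901] [ 0.6201 -0.1563  0.188 ]
white 114 [ 0.5921 -0.1699  0.1663] [ 0.5624 -0.1994  0.0938] [ 0.6201 -0.1588  0.188 ]
catch 130 [ 0.4761 -0.1788  0.0839] [ 0.4484 -0.2226  0.0506] [ 0.5099 -0.1266  0.1133]
```

```bash
cat > c.py <<'E'
from h import *
import pickle
from scipy.optimize import minimize
np.set_printoptions(precision=4,suppress=True)
ims=pickle.load(open("ims.pkl","rb"))
res=[]
for n,im in ims.items():
    F=np.asarray(im["frame"]).astype(int)
    g=np.stack(np.meshgrid(np.arange(.40,.63,.001),np.arange(-.31,-.08,.001),indexing="ij"),-1).reshape(-1,2)
    uv=proj(im,np.c_[g,np.full(len(g),.012)]).astype(np.float32)
    br=cv2.remap((F[...,2]-F[...,0]).astype(np.float32),uv[:,0].reshape(1,-1),uv[:,1].reshape(1,-1),cv2.INTER_LINEAR)[0]
    s=1/(1+np.exp((br-22)/4))-.5
    def cost(p):
        c,sn=np.cos(p[2]),np.sin(p[2]); d=(g-p[:2]*1)
        a=d@[c,sn]; b=d@[-sn,c]   # a along stand y (world x), b
        w=1/(1+np.exp(-(.075-abs(a))/.001))/(1+np.exp(-(.0825-abs(b))/.001))
        return -(s*w).sum()
    best=min((minimize(cost,[x,y,t],method="Nelder-Mead",options=dict(initial_simplex=np.array([[x,y,t],[x+.01,y,t],[x,y+.01,t],[x,y,t+.05]]))) for x in(.50,.52,.54) for y in (-.2,-.185) for t in (0,.1,-.1)),key=lambda r:r.fun)
    print(n,best.x,best.fun,np.percentile(br,[5,50,95])); res.append(best.x)
p=np.mean(res,0); c,sn=np.cos(p[2]),np.sin(p[2])
Y=np.array([c,sn,0]); Xl=np.array([sn,-c,0])
so=np.r_[p[:2],0]+Xl*.0175   # plate centre at x=-17.5 -> origin
S0=so-.075*Xl+[0,0,.055]
X=Xl*np.cos(np.radians(15))+np.array([0,0,np.sin(np.radians(15))]); Z=np.cross(X,Y)
R=np.c_[X,Y,Z]; print("S0",S0,"\n",R)
pickle.dump((S0,R),open("saddle.pkl","wb"))
rr,cc=np.mgrid[0:400,0:640]; px=np.c_[cc.ravel(),rr.ravel()]
for n,im in ims.items():
    P,ok=pts(im,px); rgb=np.asarray(im["frame"]).reshape(-1,3).astype(int)
    q=(P-S0)@R; 
    w=ok&(abs(q[:,0]-.059)<.014)&(q[:,1]>.03)&(q[:,1]<.16)&(q[:,2]>.03)&(q[:,2]<.15)
    wh=w&(rgb.min(1)>110)
    print(n,"white",wh.sum(),q[wh].mean(0),np.percentile(q[wh],[2,98],0)); print(" all",w.sum(),q[w].mean(0),np.percentile(q[w],[2,98],0))
    ct=ok&(abs(q[:,0]-.059)<.02)&(q[:,1]<-.05)&(q[:,1]>-.085)&(q[:,2]>.025)&(q[:,2]<.06); print(" catch",ct.sum(),q[ct].mean(0),np.percentile(q[ct],[2,98],0))
E
python3 c.py
```

```text
Traceback (most recent call last):
  File "c.py", line 11, in <module>
    br=cv2.remap((F[...,2]-F[...,0]).astype(np.float32),uv[:,0].reshape(1,-1),uv[:,1].reshape(1,-1),cv2.INTER_LINEAR)[0]
       ~~~~~~~~~^^^^^^^^^^^^^^^^^^^^^^^^^^^^^^^^^^^^^^^^^^^^^^^^^^^^^^^^^^^^^^^^^^^^^^^^^^^^^^^^^^^^^^^^^^^^^^^^^^^^^
cv2.error: OpenCV(4.12.0) /io/opencv/modules/imgproc/src/imgwarp.cpp:1713: error: (-215:Assertion failed) dst.cols < SHRT_MAX && dst.rows < SHRT_MAX && src.cols < SHRT_MAX && src.rows < SHRT_MAX in function 'remap'
```

```bash
sed -i 's/uv\[:,0\].reshape(1,-1),uv\[:,1\].reshape(1,-1),cv2.INTER_LINEAR)\[0\]/uv[:,0].reshape(230,-1),uv[:,1].reshape(230,-1),cv2.INTER_LINEAR).ravel()/' c.py; python3 c.py
```

```text
scene [ 0.5232 -0.1937 -0.0187] -11536.21693699178 [ 1.2069  8.376  58.4463]
top [ 0.5215 -0.193  -0.0205] -11438.103375925679 [ 3.     12.459  53.7891]
S0 [ 0.5235 -0.1358  0.055 ] 
 [[-0.019   0.9998  0.0051]
 [-0.9657 -0.0196  0.2588]
 [ 0.2588  0.      0.9659]]
scene white 131 [0.0605 0.0715 0.1048] [[0.0533 0.0456 0.0355]
 [0.0678 0.0958 0.1215]]
 all 153 [0.0602 0.0701 0.1028] [[0.0518 0.0462 0.0324]
 [0.0677 0.0961 0.1211]]
 catch 65 [ 0.061  -0.065   0.0352] [[ 0.0508 -0.0752  0.0255]
 [ 0.0707 -0.0517  0.0426]]
top white 106 [0.0599 0.071  0.1045] [[0.0523 0.0423 0.0325]
 [0.0674 0.0966 0.1209]]
 all 157 [0.0598 0.0643 0.0945] [[0.0519 0.0422 0.0323]
 [0.0675 0.0965 0.1208]]
 catch 58 [ 0.0597 -0.0632  0.0357] [[ 0.0499 -0.0731  0.0286]
 [ 0.0694 -0.0503  0.0416]]
```

```bash
cat > m.py <<'E'
from h import *
import pickle
from scipy.spatial.transform import Rotation as Rn
np.set_printoptions(precision=4,suppress=True)
S0,RS=pickle.load(open("saddle.pkl","rb")); S0=S0+RS[:,0]*.001
def delta(R,p,o=None):
    o=o or env.observe(); R0=np.array(o["tool_rot"]); p0=np.array(o["position"])
    return np.r_[R0.T@(p-p0)*100, np.degrees(Rn.from_matrix(R0.T@R).as_rotvec())]
T0=np.array([.4585,.269,0])
def toolrel(beta):  # tool axes in torch/saddle frame
    s,c=np.sin(np.radians(beta)),np.cos(np.radians(beta))
    z=np.array([-s,0,-c]); y=np.array([0,1,0]); return np.c_[np.cross(y,z),y,z]
def torchstand(a): # torch frame (X axis up) with tool azimuth a
    Z=-np.array([np.cos(np.radians(a)),np.sin(np.radians(a)),0]); X=np.array([0,0,1.]); return np.c_[X,np.cross(Z,X),Z]
def grasp(a,beta,g=.112,back=0.,dep=.022):
    R=torchstand(a)@toolrel(beta); return R, T0+[0,0,g]+R[:,2]*(dep-back)
def show(R,p):
    print("target",p,"delta",np.round(delta(R,p),2))
E
python3 - <<'E'
from m import *
for a in (-40,): show(*grasp(a,30,back=.13))
E
```

```text
target [0.3869 0.3291 0.166 ] delta [-22.96  -9.69   6.53   9.04 -59.53  15.65]
```

>>> jog_arm:
  targets:
    - [-23, -9.7, 6.5, 9, -59.5, 15.7]
    - [-23, -9.7, 6.5, 9, -59.5, 15.7]
    - [-23, -9.7, 6.5, 9, -59.5, 15.7]
    - [-23, -9.7, 6.5, 9, -59.5, 15.7]
    - [-23, -9.7, 6.5, 9, -59.5, 15.7]
    - [-23, -9.7, 6.5, 9, -59.5, 15.7]
    - [-23, -9.7, 6.5, 9, -59.5, 15.7]
    - [-23, -9.7, 6.5, 9, -59.5, 15.7]
  hand: 1
  newtons: 80

```text
time_s: 2.17
position: [0.3885, 0.3272, 0.1666]
tool_rot: [[-0.444, 0.629, 0.639], [0.349, 0.777, -0.523], [-0.825, -0.009, -0.565]]
ft_force: [0.1, 0.2, -0.9]
grip_width: 0.0849
gripper_force: 0.0
```

Run:
```python
from m import *
print(env.observe()["q"]); show(*grasp(-40,30,back=.13))
```

```text
[ 50.8856  30.0009  94.427  -60.4823  71.5252  28.9748]
target [0.3869 0.3291 0.166 ] delta [ 0.19  0.05 -0.18  0.61 -4.37  0.97]
```

>>> jog_arm:
  targets:
    - [0.2, 0, -0.2, 0.6, -4.4, 1.0]
    - [0.2, 0, -0.2, 0.6, -4.4, 1.0]

```text
time_s: 2.33
position: [0.3841, 0.3311, 0.1637]
tool_rot: [[-0.39, 0.639, 0.663], [0.318, 0.769, -0.555], [-0.864, -0.006, -0.503]]
ft_force: [-0.3, -0.5, -1.2]
grip_width: 0.085
gripper_force: 0.0
```

Run:
```python
from m import *
print(env.observe()["q"]); show(*grasp(-40,30,back=.0))
im=cam("wrist"); save(im,"w1.png")
for d in env.regions_of("wrist","torch")[:2]:
    P=cloud(im,d["pixels"]); print(d["score"],d["point"],np.median(P,0))
rr,cc=np.mgrid[0:400:2,0:640:2]; P,ok=pts(im,np.c_[cc.ravel(),rr.ravel()])
t=ok&(np.hypot(P[:,0]-.4585,P[:,1]-.269)<.05)&(P[:,2]>.06)&(P[:,2]<.155)
from scipy.optimize import least_squares
A=P[t]; f=least_squares(lambda c:np.hypot(A[:,0]-c[0],A[:,1]-c[1])-.017,[.4585,.269],loss="soft_l1",f_scale=.001); print(f.x,t.sum(),np.abs(f.fun).mean(),A.max(0))
```

```text
[ 52.6968  32.1609  94.3902 -63.6598  74.4828  33.2203]
target [0.4731 0.2568 0.101 ] delta [-0.41  0.01 13.18  0.06 -0.18  0.42]
0.97 [153.9, 321.5] [0.4434 0.2825 0.0793]
[0.4574 0.2706] 980 0.0004601044211768955 [0.4708 0.2888 0.155 ]
```

>>> jog_arm:
  targets:
    - [-0.4, 0, 5, 0, 0, 0.4]
    - [-0.4, 0, 8, 0, 0, 0.4]
    - [-0.4, 0, 11, 0, 0, 0.4]
    - [-0.4, 0, 13, 0, 0, 0.4]
    - [-0.4, 0, 13, 0, 0, 0.4]

```text
time_s: 2.85
position: [0.4746, 0.2547, 0.1029]
tool_rot: [[-0.385, 0.646, 0.659], [0.33, 0.763, -0.556], [-0.862, 0.004, -0.507]]
ft_force: [-0.3, -0.6, 0.2]
grip_width: 0.0853
gripper_force: 0.0
```

>>> jog_arm:
  targets:
    - [0, 0, 0, 0, 0, 0]
    - [0, 0, 0, 0, 0, 0]
    - [0, 0, 0, 0, 0, 0]
    - [0, 0, 0, 0, 0, 0]
    - [0, 0, 0, 0, 0, 0]
    - [0, 0, 0, 0, 0, 0]
    - [0, 0, 0, 0, 0, 0]
  hand: 0
  newtons: 80

```text
time_s: 3.43
position: [0.4726, 0.2579, 0.1046]
tool_rot: [[-0.383, 0.642, 0.664], [0.327, 0.767, -0.553], [-0.864, 0.005, -0.504]]
ft_force: [-2.3, 0.9, 6.7]
grip_width: 0.0323
gripper_force: 78.5
```

Run:
```python
from m import *
o=env.observe(); print(o["q"],o["gripper_force"],o["grip_width"]); show(*grasp(-40,30,back=.0))
im=cam("scene"); save(im,"g1.png"); cv2.imwrite("pics/g2.png",cv2.resize(cv2.imread("pics/g1.png")[80:330,320:540],None,fx=2.4,fy=2.4))
```

```text
[ 39.4376  36.786   99.9158 -74.971   61.4772  40.2939] 78.52966547012329 0.03229125026244532
target [0.4731 0.2568 0.101 ] delta [ 0.25 -0.06  0.28  0.19 -0.25 -0.24]
```

View pics/g2.png

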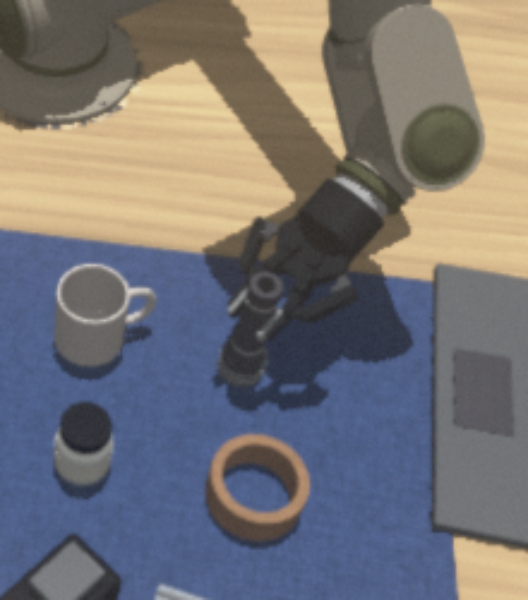

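The torch is between the pads (at about (265, 290) in the crop), still standing upright. Next I'll lift it.

```bash
cat >> m.py <<'E'
def savegrasp():
    o=env.observe(); R0=np.array(o["tool_rot"]); p0=np.array(o["position"])
    TS=torchstand(-40); t=np.array([.458,.2695,0])
    pickle.dump((TS.T@R0,TS.T@(p0-t)),open("rel.pkl","wb"))
def place(off):  # torch origin offset in saddle frame
    Rr,pr=pickle.load(open("rel.pkl","rb")); return RS@Rr, S0+RS@(np.array(off)+pr)
E
python3 - <<'E'
from m import *
savegrasp(); Rr,pr=pickle.load(open("rel.pkl","rb")); print(Rr,pr)
o=env.observe(); print("lift", np.round(np.array(o["tool_rot"]).T@[0,0,20],2))
show(*place([.006,0,.12]))
E
```

```text
[[-0.8638  0.0054 -0.5037]
 [ 0.0043  1.      0.0033]
 [ 0.5038  0.0007 -0.8638]] [ 0.1046  0.0005 -0.0187]
lift [-17.28   0.11 -10.07]
target [ 0.5224 -0.2174  0.1818] delta [-24.12 -33.2   25.69  21.03  69.41  50.89]
```

>>> jog_arm:
  targets:
    - [-4.3, 0, -2.5, 0, 0, 0]
    - [-8.6, 0, -5, 0, 0, 0]
    - [-13, 0, -7.5, 0, 0, 0]
    - [-17.3, 0.1, -10, 0, 0, 0]
    - [-17.3, 0.1, -10, 0, 0, 0]
    - [-17.3, 0.1, -10, 0, 0, 0]

```text
time_s: 3.98
position: [0.4741, 0.2578, 0.3104]
tool_rot: [[-0.377, 0.642, 0.668], [0.333, 0.767, -0.549], [-0.864, 0.016, -0.502]]
ft_force: [1.1, -0.3, -2.1]
grip_width: 0.032
gripper_force: 80.2
```

Run:
```python
from m import *
o=env.observe(); print(o["q"],o["gripper_force"],o["ft_force"],o["wrist_torque"]); show(*place([.006,0,.2]))
```

```text
[ 39.307   19.4171  86.8013 -62.8274  72.3809   9.9202] 80.1745069026947 [ 1.1143 -0.2586 -2.0796] [0.388  0.5133 0.0363]
target [ 0.5228 -0.1967  0.259 ] delta [-12.53 -31.8   30.79  21.61  69.22  50.66]
```

>>> jog_arm:
  targets:
    - [-12.5, -31.8, 30.8, 21.6, 69.2, 50.7]
    - [-12.5, -31.8, 30.8, 21.6, 69.2, 50.7]
    - [-12.5, -31.8, 30.8, 21.6, 69.2, 50.7]
    - [-12.5, -31.8, 30.8, 21.6, 69.2, 50.7]
    - [-12.5, -31.8, 30.8, 21.6, 69.2, 50.7]
    - [-12.5, -31.8, 30.8, 21.6, 69.2, 50.7]
    - [-12.5, -31.8, 30.8, 21.6, 69.2, 50.7]
    - [-12.5, -31.8, 30.8, 21.6, 69.2, 50.7]

```text
time_s: 4.65
position: [0.5075, -0.0731, 0.2677]
tool_rot: [[-0.245, 0.953, 0.181], [0.952, 0.271, -0.142], [-0.184, 0.137, -0.973]]
ft_force: [1.6, 0.6, -3.6]
grip_width: 0.032
gripper_force: 80.3
```

Run:
```python
from m import *
o=env.observe(); print(o["q"],o["gripper_force"],o["ft_force"]); show(*place([.006,0,.2]))
```

```text
[-19.2667  11.6664  84.1159  -4.4806  71.6824 -33.4792] 80.27734994888306 [ 1.5898  0.6225 -3.6204]
target [ 0.5228 -0.1967  0.259 ] delta [-11.98  -2.01   2.87   7.08  24.51  17.71]
```

>>> jog_arm:
  targets:
    - [-12, -2, 2.9, 7, 24.5, 17.7]
    - [-12, -2, 2.9, 7, 24.5, 17.7]
    - [-12, -2, 2.9, 7, 24.5, 17.7]
    - [-12, -2, 2.9, 7, 24.5, 17.7]
    - [-12, -2, 2.9, 7, 24.5, 17.7]
    - [-12, -2, 2.9, 7, 24.5, 17.7]

```text
time_s: 5.15
position: [0.5236, -0.1975, 0.2573]
tool_rot: [[0.026, 1.0, 0.007], [0.965, -0.027, 0.26], [0.26, -0.0, -0.965]]
ft_force: [0.4, 1.1, -2.6]
grip_width: 0.0323
gripper_force: 80.3
```

```bash
cat > tf.py <<'E'
from m import *
from scipy.optimize import least_squares
# torch axis in saddle frame from a region of the cloud, both cameras
def axis(z):
    rr,cc=np.mgrid[0:400,0:640]; px=np.c_[cc.ravel(),rr.ravel()]
    for n in ("scene","top"):
        im=cam(n); save(im,n+"_t.png"); P,ok=pts(im,px)
        M=np.zeros(256000,bool)
        L=env.regions_of(n,"torch")
        for d in L:
            if np.linalg.norm(np.median(cloud(im,d["pixels"]),0)-S0)<.35: M|=d["pixels"].ravel()
            break
        q=(P-S0)@RS; lo=M&ok&(np.hypot(q[:,1],q[:,2]-z)<.045)&(q[:,0]>-.03)&(q[:,0]<.2)
        A=q[lo]
        if len(A)<20: print(n,"few",len(A),[d["score"] for d in L]); continue
        print(n,len(A),L[0]["score"],"x range",np.percentile(A[:,0],[1,99]))
        for nm,r,a,b in (("head",.025,.004,.034),("barrel",.017,.055,.165)):
            B=A[(A[:,0]>a)&(A[:,0]<b)]
            if len(B)<8: continue
            if nm=="head": g=least_squares(lambda c:np.hypot(B[:,1]-c[0],B[:,2]-c[1])-r,[0,z],loss="soft_l1",f_scale=.001)
            else: g=least_squares(lambda c:np.hypot(B[:,1]-c[0]-c[2]*(B[:,0]-.1),B[:,2]-c[1]-c[3]*(B[:,0]-.1))-r,[0,z,0,0],loss="soft_l1",f_scale=.001)
            print(nm,len(B),g.x,np.abs(g.fun).mean())
E
python3 - <<'E'
from tf import *
o=env.observe(); print(o["q"],o["gripper_force"],o["ft_force"]); show(*place([.006,0,.2])); axis(.2); show(*place([.006,0,.04]))
cv2.imwrite("pics/s2.png",cv2.resize(cv2.imread("pics/scene_t.png")[90:330,160:380],None,fx=2.4,fy=2.4))
E
```

```text
[-38.4693  24.7699  66.6795  12.1215  97.589  -36.2796] 80.34985899925232 [ 0.447   1.1251 -2.5602]
target [ 0.5228 -0.1967  0.259 ] delta [ 0.12 -0.08 -0.15 -0.09  0.15 -0.15]
scene 909 0.72 x range [0.0089 0.1308]
head 254 [0.001  0.1983] 0.0012783198494797727
barrel 467 [0.0011 0.199  0.0064 0.0169] 0.0013759219407479273
top 655 0.66 x range [0.0046 0.1054]
head 239 [0.0028 0.1997] 0.0014335826263461335
barrel 249 [ 0.0025  0.2006 -0.0253  0.0248] 0.0013210616593779974
target [ 0.522  -0.2381  0.1045] delta [-8.2  -0.16 13.92  0.09  0.41  0.27]
```

View pics/s2.png

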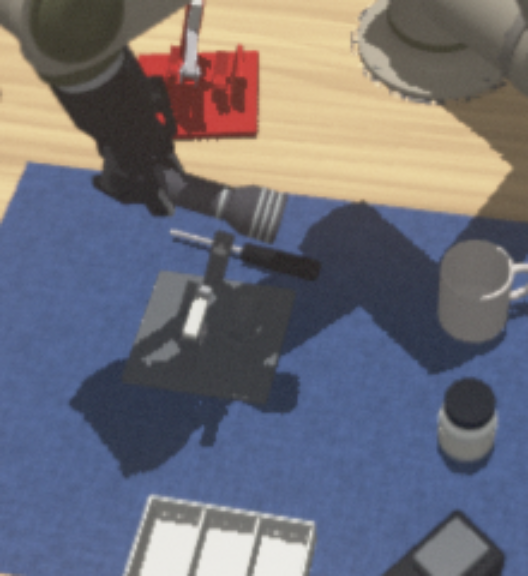

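The torch is held along the cradle's axis: lens end at about (265, 215), tail inside the gripper. Next I'll lower it along the cradle normal.

>>> jog_arm:
  targets:
    - [-2, -0.1, 3.5, 0, 0.4, 0.2]
    - [-4.1, -0.1, 7, 0, 0.4, 0.2]
    - [-6.2, -0.2, 10.5, 0, 0.4, 0.2]
    - [-8.2, -0.2, 13.9, 0, 0.4, 0.2]
    - [-8.2, -0.2, 13.9, 0, 0.4, 0.2]
    - [-8.2, -0.2, 13.9, 0, 0.4, 0.2]
    - [-8.2, -0.2, 13.9, 0, 0.4, 0.2]

```text
time_s: 5.93
position: [0.5225, -0.2387, 0.107]
tool_rot: [[0.022, 1.0, 0.013], [0.965, -0.025, 0.262], [0.262, 0.006, -0.965]]
ft_force: [0.7, 0.2, -1.6]
grip_width: 0.0322
gripper_force: 79.9
```

Run:
```python
from tf import *
o=env.observe(); print(o["q"],o["gripper_force"],o["ft_force"]); show(*place([.006,0,.04])); axis(.04); show(*place([.006,-.001,.012])); show(*place([.006,-.001,.0]))
```

```text
[-41.7526  33.8909  76.8325  11.9576  79.196  -43.6643] 79.91833448410034 [ 0.7113  0.2202 -1.6215]
target [ 0.522  -0.2381  0.1045] delta [-0.01 -0.05  0.25  0.24  0.08  0.07]
scene 679 0.72 x range [0.0102 0.1314]
head 192 [0.0005 0.0426] 0.0014353969289721458
barrel 338 [-0.0001  0.0433 -0.0183  0.0056] 0.0017348724181495134
top 555 0.67 x range [0.0082 0.1143]
head 176 [0.0032 0.0425] 0.0017515881250399884
barrel 249 [ 0.0031  0.0432 -0.0067  0.0182] 0.0015531450986385178
target [ 0.5209 -0.2453  0.0774] delta [-1.38 -0.14  2.65  0.25  0.09  0.04]
target [ 0.5208 -0.2484  0.0659] delta [-1.98 -0.14  3.68  0.25  0.09  0.04]
```

>>> jog_arm:
  targets:
    - [-0.4, -0.1, 1, 0.2, 0.1, 0]
    - [-0.7, -0.2, 1.8, 0.2, 0.1, 0]
    - [-1.0, -0.2, 2.4, 0.2, 0.1, 0]
    - [-1.1, -0.2, 2.7, 0.2, 0.1, 0]
    - [-1.1, -0.2, 2.7, 0.2, 0.1, 0]
    - [-1.1, -0.2, 2.7, 0.2, 0.1, 0]

```text
time_s: 6.63
position: [0.5195, -0.2426, 0.0753]
tool_rot: [[0.024, 1.0, 0.007], [0.964, -0.025, 0.266], [0.266, -0.0, -0.964]]
ft_force: [-0.1, 0.2, -2.6]
grip_width: 0.0324
gripper_force: 80.1
```

Run:
```python
from tf import *
o=env.observe(); print(o["gripper_force"],o["ft_force"],o["wrist_torque"]); show(*place([.004,-.0015,.012])); axis(.012); show(*place([.004,-.0015,.0]))
```

```text
80.10283827781677 [-0.1293  0.1668 -2.6494] [-0.3736 -0.0013  0.052 ]
target [ 0.5204 -0.2434  0.0769] delta [-0.03  0.09 -0.18 -0.11 -0.18 -0.07]
scene 539 0.9 x range [0.009  0.1259]
head 173 [-0.0025  0.0112] 0.001612918602740232
barrel 245 [-0.0026  0.0116  0.0065 -0.0015] 0.0013946982511182093
top 530 0.7 x range [0.0033 0.1116]
head 181 [0.0003 0.0113] 0.001893001402664624
barrel 224 [ 0.0001  0.0113 -0.0048 -0.0085] 0.0017541656717625087
target [ 0.5203 -0.2465  0.0653] delta [-0.65  0.07  0.91 -0.07 -0.13 -0.04]
```

>>> jog_arm:
  targets:
    - [-0.1, 0.1, 0.25, 0, 0, 0]
    - [-0.25, 0.1, 0.45, 0, 0, 0]
    - [-0.4, 0.1, 0.65, 0, 0, 0]
    - [-0.4, 0.1, 0.65, 0, 0, 0]
    - [-0.4, 0.1, 0.65, 0, 0, 0]

```text
time_s: 7.25
position: [0.5204, -0.2447, 0.068]
tool_rot: [[0.024, 1.0, 0.007], [0.964, -0.025, 0.266], [0.266, -0.0, -0.964]]
ft_force: [-0.0, -0.0, -2.9]
grip_width: 0.0323
gripper_force: 80.1
```

Run:
```python
from tf import *
o=env.observe(); print(o["gripper_force"],o["ft_force"],o["wrist_torque"]);axis(.004); show(*place([.004,-.0005,.0]))
```

```text
80.10440826416016 [-0.0485 -0.0296 -2.8807] [-0.3731 -0.0178  0.0154]
scene 608 0.91 x range [0.0058 0.1283]
head 215 [-0.0014  0.0038] 0.0014238611690221988
barrel 264 [-0.0013  0.0044  0.0065  0.0186] 0.001681204608538777
top 505 0.72 x range [0.0048 0.1084]
head 172 [0.0015 0.0036] 0.0018870653566413964
barrel 214 [ 0.0012  0.0043 -0.0295  0.0353] 0.0017412121311896633
target [ 0.5213 -0.2465  0.0653] delta [-0.25  0.09  0.24 -0.09 -0.15 -0.05]
```

>>> jog_arm:
  targets:
    - [-0.1, 0, 0.15, 0, 0, 0]
    - [-0.15, 0, 0.25, 0, 0, 0]
    - [-0.15, 0, 0.25, 0, 0, 0]
    - [-0.15, 0, 0.25, 0, 0, 0]

```text
time_s: 7.78
position: [0.5204, -0.2454, 0.0653]
tool_rot: [[0.024, 1.0, 0.006], [0.964, -0.025, 0.266], [0.266, -0.0, -0.964]]
ft_force: [-1.3, 1.2, -2.8]
grip_width: 0.0325
gripper_force: 80.1
```

>>> jog_arm:
  targets:
    - [0, 0, 0.05, 0, 0, 0]
    - [-0.05, 0, 0.1, 0, 0, 0]
    - [-0.05, 0, 0.1, 0, 0, 0]

```text
time_s: 8.03
position: [0.5204, -0.2455, 0.0647]
tool_rot: [[0.024, 1.0, 0.007], [0.964, -0.025, 0.266], [0.266, 0.0, -0.964]]
ft_force: [-2.3, 1.8, 2.9]
grip_width: 0.0321
gripper_force: 80.6
```

>>> jog_arm:
  targets:
    - [0, -0.05, 0.05, 0, 0, 0]
    - [0, -0.05, 0.05, 0, 0, 0]
  newtons: 20

```text
time_s: 8.2
position: [0.5199, -0.2455, 0.0642]
tool_rot: [[0.024, 1.0, 0.007], [0.964, -0.025, 0.266], [0.266, 0.0, -0.964]]
ft_force: [-3.1, 0.8, 3.1]
grip_width: 0.0324
gripper_force: 80.5
```

Run:
```python
from tf import *
o=env.observe(); print(o["gripper_force"],o["ft_force"],o["wrist_torque"]);axis(.0); show(*place([.004,-.0005,.0]))
```

```text
80.52668452262878 [-3.0844  0.7558  3.1171] [0.2741 0.3252 0.2374]
scene 600 0.7 x range [0.0055 0.1277]
head 216 [-0.002   0.0012] 0.001548888146006133
barrel 254 [-0.0017  0.0005  0.0164 -0.0094] 0.0015575975303480075
top 520 0.82 x range [0.0031 0.1063]
head 187 [0.0008 0.0007] 0.001742053617549079
barrel 208 [ 0.0007 -0.0006  0.0028 -0.0292] 0.0017775179734699944
target [ 0.5213 -0.2465  0.0653] delta [-0.06  0.14 -0.15 -0.1  -0.15 -0.05]
```

>>> jog_arm:
  targets:
    - [0, 0, 0, 0, 0, 0]
    - [0, 0, 0, 0, 0, 0]
    - [0, 0, 0, 0, 0, 0]
    - [0, 0, 0, 0, 0, 0]
    - [0, 0, 0, 0, 0, 0]
  hand: 0.75

```text
time_s: 8.82
position: [0.52, -0.2456, 0.0637]
tool_rot: [[0.024, 1.0, 0.007], [0.964, -0.025, 0.265], [0.266, 0.0, -0.964]]
ft_force: [0.8, -0.2, 0.1]
grip_width: 0.0644
gripper_force: 0.0
```

>>> jog_arm:
  targets:
    - [0, 0, -1, 0, 0, 0]
    - [0, 0, -3, 0, 0, 0]
    - [0, 0, -6, 0, 0, 0]
    - [0, 0, -10, 0, 0, 0]
    - [0, 0, -14, 0, 0, 0]
    - [0, 0, -14, 0, 0, 0]

```text
time_s: 9.32
position: [0.5206, -0.286, 0.2069]
tool_rot: [[0.023, 1.0, 0.017], [0.966, -0.026, 0.256], [0.256, 0.01, -0.967]]
ft_force: [0.1, -0.9, 0.1]
grip_width: 0.064
gripper_force: 0.0
```

Run:
```python
from tf import *
o=env.observe(); print(o["gripper_force"],o["ft_force"],o["q"]);axis(.0)
from h import *
rr,cc=np.mgrid[0:400,0:640]; px=np.c_[cc.ravel(),rr.ravel()]
for n in ("scene","top"):
    im=cam(n); P,ok=pts(im,px); q=(P-S0)@RS; rgb=np.asarray(im["frame"]).reshape(-1,3).astype(int)
    w=ok&(abs(q[:,0]-.059)<.012)&(q[:,1]>.03)&(q[:,1]<.16)&(q[:,2]>.03)&(q[:,2]<.15)
    print(n,w.sum(),q[w].mean(0),np.percentile(q[w],[2,98],0))
    hi=w&(q[:,2]>.09)&(q[:,1]>.06); print(hi.sum(),q[hi].mean(0),np.percentile(q[hi],[3,97],0))
cv2.imwrite("pics/s3.png",cv2.resize(cv2.imread("pics/top_t.png")[120:250,320:470],(750,600*750//750)))
```

```text
0.0 [ 0.0641 -0.9184  0.1419] [-45.1129  30.7066  64.7779  11.1239  94.363  -43.7974]
scene 776 0.84 x range [0.0067 0.1676]
head 193 [-0.002   0.0005] 0.0016765634113060882
barrel 442 [-0.0024  0.0004  0.0068 -0.0023] 0.0016482365367574778
top 779 0.76 x range [-0.0013  0.1583]
head 190 [0.0007 0.0003] 0.001768303606686486
barrel 450 [ 0.0006 -0.0002  0.0034 -0.008 ] 0.0016646858591075567
scene 152 [0.0593 0.0703 0.1032] [[0.0506 0.0465 0.0322]
 [0.0667 0.0961 0.1217]]
98 [0.06   0.08   0.1059] [[0.0534 0.0615 0.097 ]
 [0.0667 0.0961 0.1108]]
top 161 [0.059  0.0644 0.0941] [[0.0511 0.0433 0.0306]
 [0.0682 0.096  0.1205]]
83 [0.0583 0.0789 0.1062] [[0.0511 0.0615 0.1006]
 [0.0646 0.0965 0.1104]]
```

View pics/s3.png

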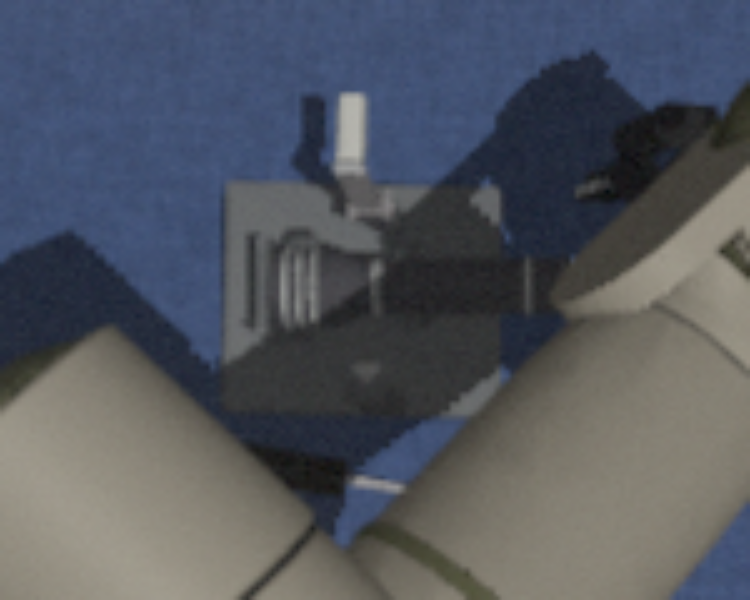

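The torch is seated: the head is in its V-block at about (300, 280) and the tail overhangs to the right. The white grip post is at (350, 130), with the bar just past upright.

```bash
cat >> m.py <<'E'
RK=RS@np.c_[[0,1,0],[1,0,0],[0,0,-1]]
def kp(th,up=0.,dx=0.,dy=0.,dep=.020):
    t=np.radians(th); c,s=np.cos(t),np.sin(t)
    q=np.array([.059+dx,.046-.080*c+.031*s+dy,.0225+.080*s+.031*c+up-dep]); return RK,S0+RS@q
E
python3 - <<'E'
from m import *
show(*kp(93,.10))
E
```

```text
target [ 0.6044 -0.1486  0.2451] delta [ 14.35   8.23  -0.95 -23.97 -23.81  87.38]
```

>>> jog_arm:
  targets:
    - [0, 0, -4, 0, 0, 0]
    - [4, 2, -4, -5, -5, 20]
    - [9, 5, -3, -12, -12, 40]
    - [14.3, 8.2, -1, -24, -23.8, 87.4]
    - [14.3, 8.2, -1, -24, -23.8, 87.4]
    - [14.3, 8.2, -1, -24, -23.8, 87.4]
    - [14.3, 8.2, -1, -24, -23.8, 87.4]
    - [14.3, 8.2, -1, -24, -23.8, 87.4]
  hand: 0.6

```text
time_s: 10.28
position: [0.6043, -0.1482, 0.2455]
tool_rot: [[0.747, 0.656, 0.11], [0.661, -0.75, -0.016], [0.072, 0.085, -0.994]]
ft_force: [0.8, -0.4, -0.4]
grip_width: 0.0513
gripper_force: 0.0
```

Run:
```python
from m import *
print(env.observe()["q"]);show(*kp(93,.10))
```

```text
[-25.4522  25.8356  65.6603   1.8917  82.4161  23.0767]
target [ 0.6044 -0.1486  0.2451] delta [ -0.03   0.03   0.04 -11.19 -11.24  41.35]
```

>>> jog_arm:
  targets:
    - [0, 0, 0, -11.2, -11.2, 41.4]
    - [0, 0, 0, -11.2, -11.2, 41.4]
    - [0, 0, 0, -11.2, -11.2, 41.4]
    - [0, 0, 0, -11.2, -11.2, 41.4]
    - [0, 0, 0, -11.2, -11.2, 41.4]
    - [0, 0, 0, -11.2, -11.2, 41.4]
    - [0, 0, 0, -11.2, -11.2, 41.4]
    - [0, 0, 0, -11.2, -11.2, 41.4]

```text
time_s: 10.95
position: [0.6044, -0.1488, 0.2451]
tool_rot: [[1.0, -0.015, -0.004], [-0.016, -0.966, -0.257], [-0.0, 0.257, -0.966]]
ft_force: [0.1, -0.5, -0.1]
grip_width: 0.0512
gripper_force: 0.0
```

Run:
```python
from m import *
print(env.observe()["q"]);show(*kp(93,.10)); show(*kp(93,.0))
im=cam("wrist"); save(im,"w3.png"); cv2.imwrite("pics/w3s.png",cv2.imread("pics/w3.png"))
rr,cc=np.mgrid[0:400,0:640]; P,ok=pts(im,np.c_[cc.ravel(),rr.ravel()]); q=(P-S0)@RS
rgb=np.asarray(im["frame"]).reshape(-1,3).astype(int)
w=ok&(abs(q[:,0]-.059)<.02)&(q[:,1]>.03)&(q[:,1]<.12)&(q[:,2]>.085)&(q[:,2]<.125)
print(w.sum(),np.percentile(q[w],[2,50,98],0)); h=w&(q[:,1]>.06); print(h.sum(),np.percentile(q[h],[2,50,98],0))
```

```text
[-18.8448  27.8981  63.3861 -14.2534  84.2195  72.9534]
target [ 0.6044 -0.1486  0.2451] delta [-0.   -0.02 -0.01 -0.08 -0.04  0.2 ]
target [ 0.6039 -0.1745  0.1485] delta [-0.01 -0.    9.99 -0.08 -0.04  0.2 ]
1123 [[0.0523 0.0499 0.0996]
 [0.0589 0.0712 0.1067]
 [0.0655 0.0963 0.1207]]
778 [[0.0523 0.061  0.0986]
 [0.0588 0.0798 0.1062]
 [0.0654 0.0964 0.1082]]
```

View pics/w3s.png

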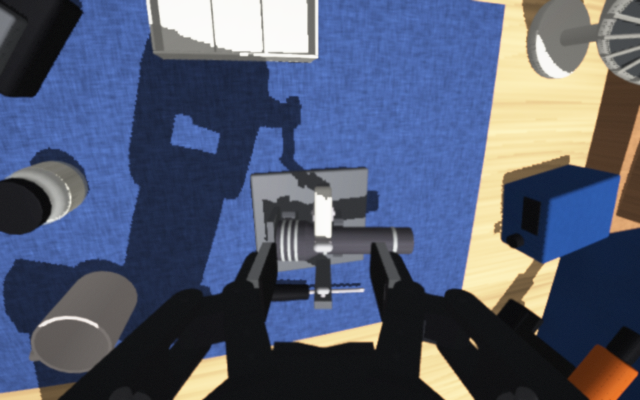

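The wrist view shows the white post at about (322, 210), centred between the open fingers. I'll go straight down 100 mm and grip it lightly.

>>> jog_arm:
  targets:
    - [0, 0, 3, 0, 0, 0]
    - [0, 0, 6, 0, 0, 0]
    - [0, 0, 8.5, 0, 0, 0]
    - [0, 0, 10, 0, 0, 0]
    - [0, 0, 10, 0, 0, 0]
    - [0, 0, 10, 0, 0, 0]

```text
time_s: 11.5
position: [0.6039, -0.1756, 0.1496]
tool_rot: [[1.0, -0.016, -0.003], [-0.016, -0.966, -0.257], [0.001, 0.257, -0.966]]
ft_force: [-0.1, 0.2, 1.1]
grip_width: 0.0511
gripper_force: 0.0
```

>>> jog_arm:
  targets:
    - [0, 0, 0, 0, 0, 0]
    - [0, 0, 0, 0, 0, 0]
    - [0, 0, 0, 0, 0, 0]
    - [0, 0, 0, 0, 0, 0]
    - [0, 0, 0, 0, 0, 0]
    - [0, 0, 0, 0, 0, 0]
  hand: 0
  newtons: 20

```text
time_s: 12.0
position: [0.6048, -0.1736, 0.1508]
tool_rot: [[1.0, -0.016, 0.0], [-0.015, -0.967, -0.256], [0.004, 0.256, -0.967]]
ft_force: [1.6, 9.5, 2.5]
grip_width: 0.0133
gripper_force: 25.1
```

Run:
```python
from m import *
R0,p0=kp(93)
for th in (93,85,75,65,55,45,35,25,15,8,3,0,-1):
    R,p=kp(th); print(th,np.round(RK.T@(p-p0)*100,2))
o=env.observe();print(o["q"]);show(R0,p0)
```

```text
93 [0. 0. 0.]
85 [-1.12 -0.   -0.41]
75 [-2.59 -0.   -0.7 ]
65 [-4.09 -0.   -0.73]
55 [-5.56 -0.   -0.5 ]
45 [-6.98 -0.   -0.02]
35 [-8.29  0.    0.7 ]
25 [-9.45 -0.    1.64]
15 [-10.44  -0.     2.76]
8 [-11.01  -0.     3.64]
3 [-11.34  -0.     4.31]
0 [-11.51  -0.     4.73]
-1 [-11.57  -0.     4.87]
[-21.1242  32.3125  71.5949 -14.6091  71.1969  73.9163]
target [ 0.6039 -0.1745  0.1485] delta [-0.09  0.03  0.24 -0.16 -0.31  0.18]
```

>>> jog_arm:
  targets:
    - [-1.1, 0, -0.4, 0, 0, 0]
    - [-2.6, 0, -0.7, 0, 0, 0]
    - [-4.1, 0, -0.7, 0, 0, 0]
    - [-5.6, 0, -0.5, 0, 0, 0]
    - [-7, 0, 0, 0, 0, 0]
    - [-8.3, 0, 0.7, 0, 0, 0]
    - [-8.3, 0, 0.7, 0, 0, 0]

```text
time_s: 12.58
position: [0.5195, -0.1741, 0.1431]
tool_rot: [[1.0, -0.016, -0.002], [-0.016, -0.967, -0.256], [0.002, 0.256, -0.967]]
ft_force: [-3.3, 10.1, 2.4]
grip_width: 0.0135
gripper_force: 30.8
```

Run:
```python
from m import *
o=env.observe();print(o["q"],o["ft_force"]@RS,o["gripper_force"])
q=(o["position"]-S0)@RS; print(q)
p0=kp(35)[1]
for th in (35,25,15,8,3,0,-1):
    R,p=kp(th); print(th,np.round(RK.T@(p-p0)*100,2))
show(R,p0)
im=cam("scene"); save(im,"k.png"); cv2.imwrite("pics/k2.png",cv2.resize(cv2.imread("pics/k.png")[120:320,150:370],None,fx=2.5,fy=2.5))
```

```text
[-24.5381  25.2427  86.163  -15.1635  63.2709  72.6147] [-9.0752 -3.4921  4.9415] 30.81440895795822
[ 0.0588 -0.0032  0.0751]
35 [0. 0. 0.]
25 [-1.17 -0.    0.94]
15 [-2.15 -0.    2.06]
8 [-2.72 -0.    2.94]
3 [-3.05 -0.    3.61]
0 [-3.22 -0.    4.03]
-1 [-3.28 -0.    4.17]
target [ 0.521  -0.1747  0.1418] delta [ 0.15  0.02  0.13 -0.18 -0.16  0.17]
```

View pics/k2.png

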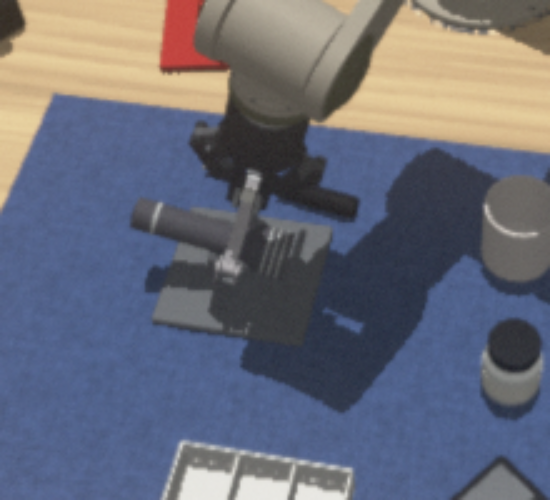

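The bar has swung over the barrel, with its post in the fingers at about (250, 185). I'll keep following the arc down.

>>> jog_arm:
  targets:
    - [-1.1, 0, 1, 0, 0, 0]
    - [-2, 0, 2.1, 0, 0, 0]
    - [-2.6, 0, 3, 0, 0, 0]
    - [-2.8, 0, 3.4, 0, 0, 0]
    - [-2.9, 0, 3.8, 0, 0, 0]
    - [-3, 0, 4.2, 0, 0, 0]
    - [-3, 0, 4.3, 0, 0, 0]
    - [-3, 0, 4.3, 0, 0, 0]

```text
time_s: 13.3
position: [0.4895, -0.1845, 0.1018]
tool_rot: [[1.0, -0.016, -0.005], [-0.017, -0.967, -0.256], [-0.001, 0.256, -0.967]]
ft_force: [-8.6, 11.8, 8.2]
grip_width: 0.0138
gripper_force: 36.1
```

Run:
```python
from m import *
o=env.observe();print(o["ft_force"]@RS,o["gripper_force"]); print((o["position"]-S0)@RS); show(*kp(0))
```

```text
[-9.1289 -8.8709 10.9298] 36.09877713723108
[ 0.0588 -0.033   0.0325]
target [ 0.4885 -0.1845  0.1029] delta [-0.1   0.02 -0.1  -0.19 -0.01  0.18]
```

>>> jog_arm:
  targets:
    - [0, 0, 0.2, 0, 0, 0]
    - [0, 0, 0.4, 0, 0, 0]
    - [0, 0, 0.4, 0, 0, 0]
    - [0, 0, 0.4, 0, 0, 0]
  newtons: 60

```text
time_s: 13.63
position: [0.4885, -0.1857, 0.0972]
tool_rot: [[1.0, -0.015, -0.008], [-0.017, -0.967, -0.255], [-0.004, 0.255, -0.967]]
ft_force: [-13.2, 8.1, 3.3]
grip_width: 0.0132
gripper_force: 59.0
```

>>> jog_arm:
  targets:
    - [0, 0, 0, 0, 0, 0]
    - [0, 0, 0, 0, 0, 0]
    - [0, 0, 0, 0, 0, 0]
    - [0, 0, 0, 0, 0, 0]
  hand: 0.4
  newtons: 20

```text
time_s: 13.97
position: [0.4915, -0.1877, 0.0979]
tool_rot: [[1.0, -0.017, -0.001], [-0.016, -0.966, -0.259], [0.003, 0.259, -0.966]]
ft_force: [-0.5, 0.2, 0.4]
grip_width: 0.0342
gripper_force: 0.0
```

>>> jog_arm:
  targets:
    - [0, 0, -2, 0, 0, 0]
    - [0, 0, -5, 0, 0, 0]
    - [0, 0, -9, 0, 0, 0]
    - [0, 0, -13, 0, 0, 0]
    - [0, 0, -13, 0, 0, 0]

```text
time_s: 14.38
position: [0.4938, -0.1537, 0.2306]
tool_rot: [[1.0, -0.018, 0.01], [-0.015, -0.965, -0.263], [0.014, 0.263, -0.965]]
ft_force: [0.5, 0.5, 0.3]
grip_width: 0.0339
gripper_force: 0.0
```

```bash
cat > v.py <<'E'
from m import *
rr,cc=np.mgrid[0:400,0:640]; px=np.c_[cc.ravel(),rr.ravel()]
for n in ("scene","top","wrist"):
    im=cam(n); save(im,n+"_v.png"); P,ok=pts(im,px); q=(P-S0)@RS
    b=ok&(abs(q[:,0]-.059)<.0065)&(q[:,1]<.035)&(q[:,1]>-.05)&(q[:,2]>.015)&(q[:,2]<.06)
    bar=b&((q[:,1]>-.024)|(q[:,1]<-.044))&(q[:,2]<.045)
    post=ok&(abs(q[:,0]-.059)<.012)&(abs(q[:,1]+.034)<.012)&(q[:,2]>.045)&(q[:,2]<.09)
    if bar.sum()>10:
        k=np.polyfit(q[bar][:,1],q[bar][:,2],1); print(n,"bar",bar.sum(),"angle",-k[0],"z at -.05",np.polyval(k,-.05),"rms",np.std(q[bar][:,2]-np.polyval(k,q[bar][:,1])))
    if post.sum(): print(" post",post.sum(),np.percentile(q[post],[50,97],0))
o=env.observe(); print(o["ft_force"],o["time_s"])
E
python3 v.py; python3 -c "
import cv2; cv2.imwrite('pics/w4.png',cv2.imread('pics/wrist_v.png'))"
```

```text
scene bar 96 angle -0.0002589529911175969 z at -.05 0.026741623829695967 rms 0.0025645231187495228
 post 46 [[ 0.06   -0.0313  0.0631]
 [ 0.0664 -0.0286  0.072 ]]
wrist bar 825 angle -0.006218156539908661 z at -.05 0.026411661811058813 rms 0.0006791748277397021
 post 309 [[ 0.0589 -0.0316  0.0678]
 [ 0.065  -0.0293  0.0696]]
[ 0.4015  0.4297 -1.0509] 14.5333
```

View pics/w4.png

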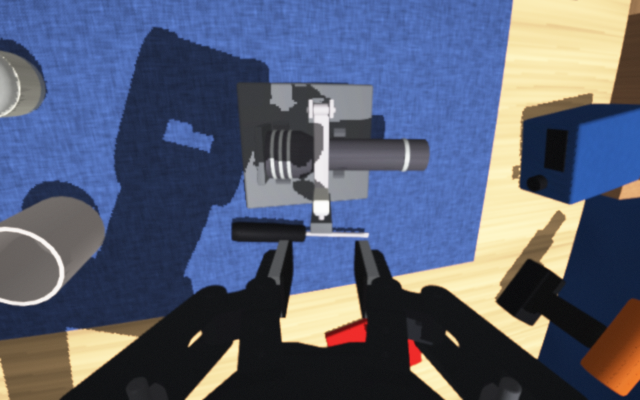

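The wrist view shows the bar flat across the barrel at about (322, 160), with its end under the catch at (320, 215). It fits to 0 rad at the shut height. I'll check the torch once more, then hand in.

Run:
```python
from tf import *
axis(0.)
im=cam("wrist"); rr,cc=np.mgrid[0:400,0:640]; P,ok=pts(im,np.c_[cc.ravel(),rr.ravel()]); q=(P-S0)@RS
B=q[ok&(q[:,0]>.09)&(q[:,0]<.16)&(np.hypot(q[:,1],q[:,2])<.03)]
print("barrel y,z",least_squares(lambda c:np.hypot(B[:,1]-c[0],B[:,2]-c[1])-.017,[0,0],loss="soft_l1",f_scale=.001).x)
C=q[ok&(np.hypot(q[:,1],q[:,2])<.018)&(q[:,0]>.12)&(q[:,0]<.2)]; print("tail x",np.percentile(C[:,0],98))
print(env.close_job())
```

```text
scene 792 0.9 x range [0.0082 0.1676]
head 194 [-0.0023  0.001 ] 0.0015945096015781888
barrel 462 [-0.0023  0.0004 -0.0007  0.0048] 0.0015704613969465258
top 278 0.84 x range [0.1034 0.1688]
barrel 263 [ 0.0009  0.0002 -0.0085 -0.0165] 0.001861001930392709
barrel y,z [-0.0022 -0.    ]
tail x 0.16672007866836372
the job is handed in; nothing more can be done
None
```

The job is handed in: the torch lies seated in the cradle with its lens end a few millimetres at most from the end stop, and the keeper bar measured fully shut across the barrel in the last pictures; the judge's verdict was not shown.

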